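Pack the unlabelled tins by weight

ROBOT

A 7-joint arm with a two-finger parallel gripper is mounted at the origin on the work surface. World frame = base frame: x ahead of the robot, y to its left, z up, the work surface at z = 0. Lengths are in mm, angles in rad, forces in N, time in s.
With the tool pointing down it reaches from about 425 to 925 mm from the base axis. Payload 6.8 kg.
Tool frame: the origin (TCP) lies at the very end of the fingers, on their centre line; the grasp point (between the pads) lies 19 mm behind it (robot.pinch_z is the distance from the TCP to the grasp point, in mm); z points along the fingers, y is the line along which they close (so a half turn about z gives the same grasp; the last joint's range is limited). The gripper opens to 88 mm and grips with 3 to 60 N. Pads are 20 mm wide; open, the fingers measure 115 mm over their backs; the gripper's body (75 mm by 178 mm) begins 61 mm behind the grasp point.
Start: joints at [-1.435, 0.477, 0.022, 1.555, -0.011, 1.109, -0.083], TCP at [162.935, 655.057, 222.664] pointing down, gripper open.
Joint ranges: [-2.96, 2.96], [-0.34, 2.1], [-1.41, 1.46], [0.24, 2.44], [-1.37, 4.51], [0.17, 1.92], [-2.96, 2.96]. Speed limits (rad/s): [2.39, 2.39, 3.14, 3.14, 3.14, 3.14, 3.14].

INTERFACE

Orientations are given as a rotation vector (axis times angle).
In Python, from plant import robot, optics, close_job, models gives the robot as it stands.
- The arm moves only by the tool carry_out, never from a script. Its argument "steps" is a list of rows, each a list of 3 entries, a list of its own where there are three numbers: the turn, a rotation vector about the world's x, y, z in degrees, then the shift along the world's x, y, z in cm, then the opening, from 0 (shut) to 1 (fully open). In form: [[[ax, ay, az], [x, y, z], grip], ...]. A call has 1 to 5 rows; each row is the pose to reach, as a shift and turn from the pose commanded when the call began; what a row does not reach only later rows make up. A row lasts 1/10 s, in which the tool goes at most 50 mm and 8.59 degrees, less where a joint would pass 70% of its speed; a pose out of reach is approached as far as the arm can. A call with a gripper value outside its range is refused whole. The fingers move at their own pace and stop on an object; "squeeze" is the grip in N (left out, the last holds). Time passes only in rows, so rows that repeat a pose let the fingers close. It gives the time, the measured TCP pose, the force, the opening and the grip force at its end, in the units of the state.
- robot.state(): the state, without advancing time (a new reading comes with each control period).
- optics.grab_frame(name): name is "scene" or "top" or "wrist"; returns a dict with "frame" (420x560x3 uint8, blue, green, red), "range_z" (420x560 float32, mm along the optical axis (not along the pixel's ray), 0 where there is no reading), "fx", "fy", "cx", "cy" (pixels), "k1" (the pictures are not rectified: a ray, as slopes to the right and down, at radius r is drawn at 1 + k1 r^2 times it, then the intrinsics apply), "cam_to_world" (4x4, takes a point from camera to world coordinates); the wrist camera has in their place "tool_from_camera" (4x4, takes a point from camera to tool coordinates, whose origin is the TCP and whose axes are the flange's). Camera axes: x right, y down, z forward; pixel columns grow to the right and rows downward; lengths in mm; the calibration is good to about 2 mm. A picture is of the moment at which its call begins: read the wrist's pose just before it.
- close_job(): hands the job in; it is judged then, once.
Trained networks look in the newest picture that a camera, given by its name, has taken for a name from the list of things; names that differ only in an ending like _2 or _b are one class to them, and where a whole thing is asked for, a point or a joint stands for the part that bears it (a point fixed in the world has none). Each returns a list of dicts, best first, with "conf" (0 to 1); they miss things now and then, are a little off and sometimes report something else, mostly with a low value. They report only what shows in the picture. A call takes as long as a camera call. They do not tell look-alikes from the thing itself.
- models.spot_in(camera, query): "xy" ([column, row] in pixels, amid what is visible of it).
- models.spot_point(camera, query): "xy" ([column, row] in pixels: a listed point, or the origin of a listed thing).
The state is a dict: "time_s": time; "qpos": joint angles; "joint_vel": joint speeds; "joint_torque": joint torques, N m; "eef_pos": TCP position; "eef_rot": TCP orientation; "wrist_force": force on the tool from outside, world axes, zero at the start; "ft_torque": the same for the moment, N m; "width": finger opening in mm; "grip_force": force on a finger pad.
Only numpy, scipy, OpenCV 4.12 (cv2) and the standard library are available. Lean on these libraries where they do the work, as an engineer would, in place of code of your own. Each camera call takes 0.05 s, during which the arm holds its last target. There are 200 camera calls.

TASK

The three tins look alike, but one holds hematite, one soapstone and one only cork: feel which is which by lifting them. Then stack all three squarely, one on top of the other, on the floor of the empty half of the white crate, heaviest at the bottom and lightest on top. Set each one down by hand rather than dropping it, and leave the other things on the bench and in the crate as they are.

Things in the scene. Friction and masses are not known exactly. Their poses are not given: they have to be found in the camera images.
- tin_1: shut square tin, silver with green lid, 66 x 66 mm, 48 high; origin at centre of underside, z up, x and y square to its sides. Looks like the other two; number and place say nothing of its contents: one tin weighs in all about 0.55 kg (hematite), one 0.34 (soapstone), one 0.11 (cork), +-8 percent. Stands on the bench, 130 mm or more between tin centres. Inside disc has 2 mm play.
- tin_2: shut square tin, silver with green lid, 66 x 66 mm, 48 high; origin at centre of underside, z up, x and y square to its sides. Looks like the other two; number and place say nothing of its contents: one tin weighs in all about 0.55 kg (hematite), one 0.34 (soapstone), one 0.11 (cork), +-8 percent. Stands on the bench, 130 mm or more between tin centres. Inside disc has 2 mm play.
- tin_3: shut square tin, silver with green lid, 66 x 66 mm, 48 high; origin at centre of underside, z up, x and y square to its sides. Looks like the other two; number and place say nothing of its contents: one tin weighs in all about 0.55 kg (hematite), one 0.34 (soapstone), one 0.11 (cork), +-8 percent. Stands on the bench, 130 mm or more between tin centres. Inside disc has 2 mm play.
- crate: white open stock crate fixed on the bench, 200 mm (its x) by 300 mm (its y) outside, 80 mm high, walls and floor 4 mm. Origin under the centre of its underside, z up. Its half towards its own -y is empty; jar and phials stand in the half towards +y.
- bay (a point): point on the crate's inner floor in the middle of its empty half: 72 mm from the crate's centre towards its -y, 4 mm above the bench. A tin centred here has 63 mm free to the long walls, 41 to the end wall, over 80 to the jar and phials. Three stacked tins top out 148 mm above the bench.
- jar: bystander: amber jar with a green round lid, 62 mm across, 70 mm high, standing in the crate's full half; origin at its underside. Leave alone.
- phial_1: bystander: corked green phial, 38 mm across, 68 mm high, in the crate's full half; origin at its underside. Leave alone.
- phial_2: bystander: corked amber phial, 38 mm across, 68 mm high, in the crate's full half; origin at its underside. Leave alone.
- cup: bystander: white cup, 76 mm across, 55 mm high, on the kitchen scale at the right; origin at its underside. Leave alone.
- amethyst: bystander: violet stone, 80 mm across, about 60 mm high, on the bench; origin at its underside. Leave alone.
- spoon: bystander: steel spoon, 190 mm long, lying on the bench. Leave alone.
Mind the look-alikes: they are no part of the job. What is shaped like the tin_2 but pink, red or yellow is not meant.

How it is judged:
By the outcome, as a careful person would: the job done as asked, in the order asked, and still so for the second after the job is handed in, with the robot touching nothing.
It also fails if it takes over 70 s, if anything falls off the work surface, if the arm or the gripper's body presses on something with over 40 N, if the wrist force passes 120 N, or if a joint passes its speed limit or range.

## Working session

There is one attempt and no reset: what is moved stays moved. The work goes in short steps, Python scripts to look and compute and a tool call to move; the robot and the scene stay as the last step left them, time stands still between calls to the robot, and variables do not carry over. Pictures are saved under pics/ and viewed, at most 10 in all, crops included, and the job is handed in when it is done.

Besides the shell and the picture viewer there is one more tool, called after ">>>" as a command line: name --argument value ..., lists and objects as JSON in quotes. carry_out: Moves the arm, as the interface text tells. Its arguments: {"type":"object","properties":{"steps":{"type":"array","items":{"type":"array"}},"squeeze":{"type":"number"}},"required":["steps"]}

```bash
mkdir -p pics; ls; cat > h.py <<'E'
import numpy as np, cv2
from plant import robot, optics, close_job, models
from scipy.spatial.transform import Rotation as R
def grab(n,save=None):
    s=robot.state(); f=optics.grab_frame(n)
    if n=="wrist":
        T=np.eye(4); T[:3,:3]=R.from_rotvec(s["eef_rot"]).as_matrix(); T[:3,3]=s["eef_pos"]
        f["cam_to_world"]=T@np.array(f["tool_from_camera"])
    if save: cv2.imwrite(save,f["frame"])
    return f
def rays(f,uv):
    K=np.array([[f["fx"],0,f["cx"]],[0,f["fy"],f["cy"]],[0,0,1.]])
    return cv2.undistortPoints(np.float64(uv).reshape(-1,1,2),K,np.array([f["k1"],0,0,0.])).reshape(-1,2)
def cloud(f):
    v,u=np.mgrid[0:420,0:560]; r=rays(f,np.stack([u,v],-1).reshape(-1,2))
    z=f["range_z"].reshape(-1).astype(float); P=np.c_[r*z[:,None],z]
    T=np.array(f["cam_to_world"]); W=P@T[:3,:3].T+T[:3,3]; W[z==0]=np.nan
    return W.reshape(420,560,3)
E
python3 - <<'E'
from h import *
print(robot.state())
for n in("scene","top"):
    f=grab(n,f"pics/{n}0.png"); W=cloud(f)
    for q in("tin_1","crate","jar","amethyst","spoon","cup","phial_1"):
        for d in models.spot_in(n,q):
            u,v=np.int32(np.round(d["xy"])); print(n,q,round(d["conf"],2),u,v,W[v,u].round())
    print([ (round(d["conf"],2),d["xy"]) for d in models.spot_point(n,"bay")])
E
```

```text
pics
{'time_s': 0.0, 'qpos': array([-1.43511696,  0.47776492,  0.0223297 ,  1.55644111, -0.01149981,
        1.10931159, -0.08312196]), 'joint_vel': array([-0.00010896, -0.00072597, -0.00072255, -0.00068246, -0.00231418,
       -0.00073041,  0.0010962 ]), 'joint_torque': array([ 4.16764897e-05, -5.82852423e+01,  1.53421629e+00, -2.72611213e+01,
       -5.43852802e-02,  1.70139555e-02,  1.52311936e-04]), 'eef_pos': array([162.78926877, 654.45266943, 221.70950095]), 'eef_rot': array([-3.81955409e-01, -3.11819438e+00,  2.81896999e-03]), 'wrist_force': array([-0.39690366, -0.26669233, -0.0233199 ]), 'ft_torque': array([-0.04064732, -0.01926477, -0.01780913]), 'grip_force': 0.0, 'width': 87.69710080076813}
scene tin_1 0.89 254 177 [394. -33.  48.]
scene tin_1 0.79 256 207 [ 480. -132.   47.]
scene tin_1 0.76 221 272 [ 551. -356.   48.]
scene tin_1 0.74 300 235 [ 638. -150.   47.]
scene tin_1 0.67 279 155 [390. 103.  48.]
scene tin_1 0.64 292 189 [521. -15.  50.]
scene tin_1 0.58 334 208 [660. -13.  48.]
scene crate 0.71 353 153 [558. 305.   5.]
scene jar 0.75 359 131 [545. 361.  60.]
scen
[... 152 characters left out ...]
85 134 [623. 405.  53.]
scene phial_1 0.48 377 144 [622. 346.  45.]
[(0.77, [345.3, 169.4])]
top tin_1 0.91 299 231 [ 479. -116.   48.]
top tin_1 0.88 213 279 [348. 104.  45.]
top tin_1 0.85 382 212 [ 536. -336.   50.]
top tin_1 0.77 251 228 [484.  10.  50.]
top tin_1 0.74 306 181 [ 613. -132.   48.]
top tin_1 0.59 253 168 [644.  11.  46.]
top crate 0.61 153 188 [588. 285.   7.]
top jar 0.71 112 203 [536. 366.  76.]
top amethyst 0.79 360 138 [ 737. -276.   45.]
top amethyst 0.39 151 184 [599. 292.   5.]
top spoon 0.75 369 286 [ 338. -312.   10.]
top cup 0.63 470 207 [ 559. -582.   32.]
top phial_1 0.52 125 177 [609. 347.  50.]
top phial_1 0.5 104 177 [606. 401.  54.]
[(0.87, [179.1, 191.1])]
```

View pics/top0.png

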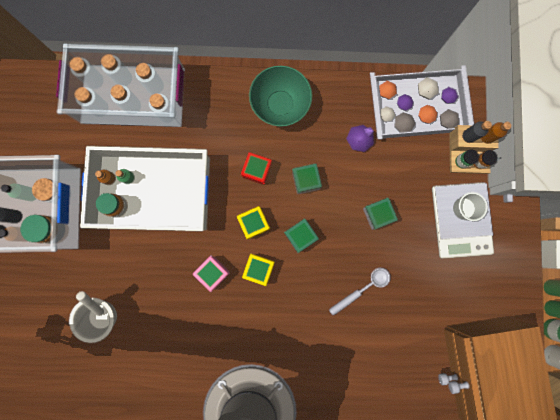

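View pics/scene0.png

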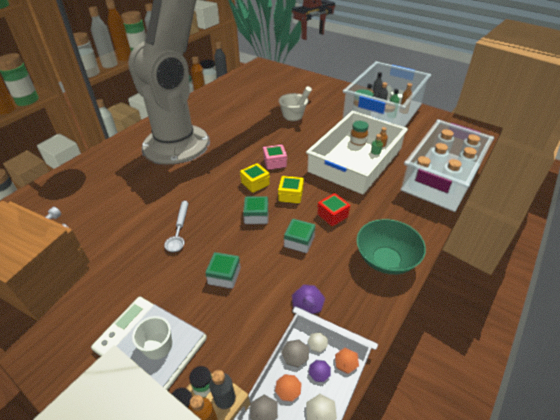

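The top view shows three silver tins with green lids at (307,178), (301,236) and (381,213). The look-alikes are red (257,168), yellow (253,222) and (258,269), and pink (210,273). The white crate is at (83-207,148-230) with its empty half on the right. The white crates with other contents at (120,85), (30,205) and (420,103) aren't meant. Next I measure the lids and the crate.

```bash
cat >> h.py <<'E'
def lids(f,W,zlid=48,zr=(38,60)):
    hsv=cv2.cvtColor(f["frame"],cv2.COLOR_BGR2HSV)
    m=((hsv[...,0]>50)&(hsv[...,0]<85)&(hsv[...,1]>110)&(W[...,2]>zr[0])&(W[...,2]<zr[1])).astype(np.uint8)
    out=[]; T=np.array(f["cam_to_world"])
    for c in cv2.findContours(m,cv2.RETR_EXTERNAL,cv2.CHAIN_APPROX_NONE)[0]:
        if cv2.contourArea(c)<60: continue
        r=np.c_[rays(f,c),np.ones(len(c))]@T[:3,:3].T
        p=T[:3,3]+r*((zlid-T[2,3])/r[:,2])[:,None]
        (x,y),(w,h),a=cv2.minAreaRect(np.float32(p[:,:2]))
        out.append((c.reshape(-1,2).mean(0).round(),np.round([x,y,w,h,(a+45)%90-45],1)))
    return out
E
python3 - <<'E'
from h import *
for n in("top","scene"):
    f=grab(n); W=cloud(f)
    for o in lids(f,W): print(n,*o)
    rim=W[(abs(W[...,2]-80)<6)&(W[...,0]>400)&(W[...,0]<750)&(W[...,1]>100)&(W[...,1]<500)]
    print(len(rim),rim.min(0).round(),rim.max(0).round())
    # white rim pixels
    np.save(f"rim_{n}.npy",rim)
    for d in models.spot_point(n,"bay")[:1]+models.spot_point(n,"crate")[:1]:
        T=np.array(f["cam_to_world"]); r=np.r_[rays(f,[d["xy"]])[0],1]@T[:3,:3].T
        print(d, (T[:3,3]+r*(4-T[2,3])/r[2]).round(1))
f=optics.grab_frame("top"); c=f["frame"][130:300,70:410]; cv2.imwrite("pics/crop1.png",cv2.resize(c,None,fx=2.35,fy=2.35,interpolation=cv2.INTER_CUBIC))
E
```

```text
top [209. 274.] [362.4 113.3  44.3  43.4 -42.8]
top [258. 270.] [375.7 -10.6  46.1  44.8 -16.8]
top [301. 235.] [ 468.5 -122.4   62.8   63.    35.3]
top [252. 222.] [499.9   7.5  45.   45.7  28.3]
top [381. 211.] [ 535.7 -333.4   58.2   63.7   23.4]
top [307. 176.] [ 627.2 -135.6   55.4   55.6   14.6]
top [256. 167.] [648.4   3.3  46.   45.4 -16.8]
top [285.  87.] [861.6 -67.9 166.  127.1 -40.6]
2061 [417. 126.  74.] [684. 494.  86.]
{'xy': [177.6, 190.6], 'conf': 0.83} [583.2 218.5   4. ]
{'xy': [155.4, 188.1], 'conf': 0.9} [588.3 279.7   4. ]
scene [222. 266.] [ 540.4 -339.5   64.5   68.4   23.2]
scene [395. 236.] [837.1 -28.2 162.3 129.9  12.1]
scene [299. 231.] [ 628.8 -139.6   62.5   70.1   14.4]
scene [334. 203.] [649.3   3.5  42.5  43.7 -17.3]
scene [256. 206.] [ 475.  -128.5   60.2   70.    35.8]
scene [291. 183.] [501.2   7.   42.   41.1  26. ]
scene [254. 171.] [377.2 -10.8  41.   40.4 -15.8]
scene [274. 151.] [363.5 113.   40.7  37.4 -42.3]
1034 [419. 120.  74.] [686. 494.  86.]
{'xy': [347.0, 167.8], 'conf': 0.72} [579.8 220.6   4. ]
{'xy': [360.1, 157.0], 'conf': 0.61} [587.9 299.4   4. ]
```

View pics/crop1.png

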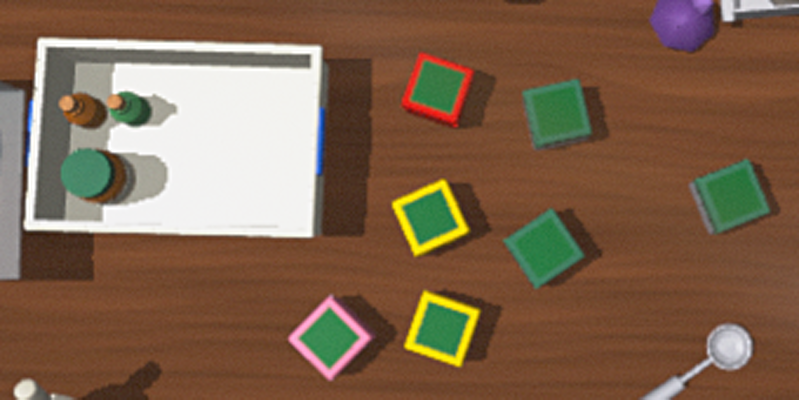

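The crop confirms the choice: the three plain green/silver tins are at crop (557,113), (545,247) and (732,196), and the coloured-rim boxes are the decoys. I'll look at the crate from above first, then do the tins.

>>> carry_out --steps '[[[0,0,-6],[3.25,-3.35,0.6],1],[[0,0,-12],[6.5,-6.7,1.2],1],[[0,0,-18],[9.75,-10.05,1.8],1],[[0,0,-24],[13,-13.4,2.4],1],[[0,0,-30],[16.25,-16.75,3],1]]' --squeeze 30

```text
time_s: 1.75
eef_pos: [326.6, 486.1, 253.1]
eef_rot: [-1.182, -2.911, -0.001]
wrist_force: [1.0, 0.8, 0.4]
width: 88.1
grip_force: 0.0
```

>>> carry_out --steps '[[[0,0,-6],[3.25,-3.35,0.6],1],[[0,0,-12],[6.5,-6.7,1.2],1],[[0,0,-18],[9.75,-10.05,1.8],1],[[0,0,-24],[13,-13.4,2.4],1],[[0,0,-30],[16.25,-16.75,3],1]]'

```text
time_s: 2.25
eef_pos: [489.0, 318.6, 283.3]
eef_rot: [-1.895, -2.506, -0.001]
wrist_force: [-0.1, 0.4, -0.1]
width: 87.5
grip_force: 0.0
```

>>> carry_out --steps '[[[0,0,-6],[3.25,-3.35,0.6],1],[[0,0,-12],[6.5,-6.7,1.2],1],[[0,0,-15],[9.75,-10.05,1.8],1],[[0,0,-15],[9.75,-10.05,1.8],1],[[0,0,-15],[9.75,-10.05,1.8],1]]'

```text
time_s: 2.75
eef_pos: [586.0, 218.4, 300.7]
eef_rot: [2.204, 2.239, 0.0]
wrist_force: [-0.1, 0.2, -0.3]
width: 87.7
grip_force: 0.0
```

```bash
python3 - <<'E'
from h import *
f=grab("wrist","pics/w1.png"); W=cloud(f); print(np.array(f["cam_to_world"])[:3,3].round())
np.save("w1.npy",W)
top=W[(W[...,2]>72)&(W[...,2]<90)]; print(len(top),np.nanmin(top,0).round(),np.nanmax(top,0).round(),np.median(top[:,2]))
fl=W[(W[...,2]>-1)&(W[...,2]<9)&(W[...,0]>450)]; print("floor",np.median(fl[:,2]))
for y in range(150,260,20):
    s=top[abs(top[:,1]-y)<5]; 
    for lo,hi in((400,560),(620,800)):
        t=s[(s[:,0]>lo)&(s[:,0]<hi)]
        if len(t): print(y,len(t),np.percentile(t[:,0],[2,50,98]).round(1))
for x in range(500,680,30):
    s=top[(abs(top[:,0]-x)<8)&(top[:,1]<190)]
    if len(s): print("x",x,len(s),np.percentile(s[:,1],[2,50,98]).round(1))
E
```

```text
[584. 287. 463.]
12985 [271. 124.  72.] [932. 433.  90.] 79.55995071661647
floor 2.578456090608256
150 55 [471.3 478.  481. ]
150 58 [672.9 676.7 682.4]
170 58 [472.2 476.9 481.1]
170 59 [673.  676.6 682.1]
190 61 [472.1 477.5 480.9]
190 66 [672.8 676.5 681.9]
210 61 [471.8 477.5 481.2]
210 68 [672.6 676.8 798.5]
230 71 [471.8 477.3 480.8]
230 108 [672.7 679.9 797.4]
250 71 [471.7 476.9 480.7]
250 146 [671.5 763.5 785. ]
x 500 96 [130.4 136.1 139.4]
x 530 95 [130.9 136.6 139.4]
x 560 130 [126.5 134.6 139.5]
x 590 136 [125.3 134.1 139.6]
x 620 100 [127.4 136.  139.8]
x 650 94 [131.6 136.6 140. ]
```

View pics/w1.png

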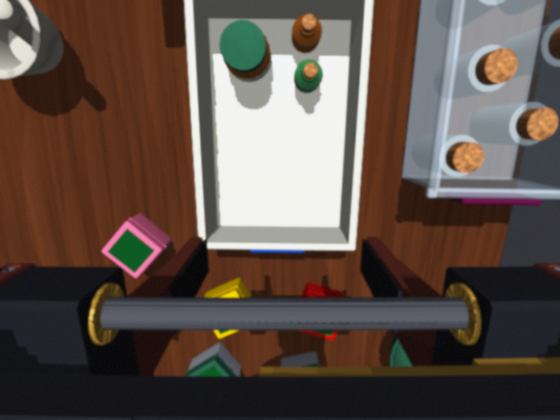

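Crate centre line is x≈577 with yaw ≈0, and the end wall is centred at y≈136.5, so the bay is about (578, 216). That agrees with the network's estimate. On to the tins: from here I move −y and look back.

>>> carry_out --steps '[[[0,0,0],[-0.4,-4.7,0],1],[[0,0,0],[-0.8,-9.4,0],1],[[0,0,0],[-1.2,-14.1,0],1],[[0,0,0],[-1.6,-18.8,0],1],[[0,0,0],[-2,-23.5,0],1]]'

```text
time_s: 3.3
eef_pos: [564.6, -14.8, 300.6]
eef_rot: [-2.196, -2.245, -0.001]
wrist_force: [0.6, 0.0, 0.6]
width: 87.5
grip_force: 0.0
```

>>> carry_out --steps '[[[0,0,0],[-0.4,-4.7,0],1],[[0,0,0],[-0.8,-9.4,0],1],[[0,0,0],[-1.2,-14.1,0],1],[[0,0,0],[-1.6,-18.8,0],1],[[0,0,0],[-1.6,-23.5,0],1]]'

```text
time_s: 3.8
eef_pos: [549.4, -249.8, 300.6]
eef_rot: [-2.196, -2.245, -0.002]
wrist_force: [1.7, -0.0, -0.2]
width: 88.1
grip_force: 0.0
```

>>> carry_out --steps '[[[0,0,0],[0,-0.1,0],1],[[0,0,0],[0,-0.1,0],1]]'

```text
time_s: 4.0
eef_pos: [549.4, -250.7, 300.3]
eef_rot: [-2.201, -2.241, -0.0]
wrist_force: [0.3, 1.1, 0.5]
width: 87.9
grip_force: 0.0
```

```bash
python3 - <<'E'
from h import *
f=grab("wrist","pics/w2.png"); W=cloud(f)
for o in lids(f,W): print(*o)
print(robot.state()["eef_pos"],robot.state()["time_s"])
E
```

```text
[273. 237.] [ 533.5 -334.4   64.    65.7   23.1]
[530.  88.] [ 858.5 -123.8   90.3   28.1   19.9]
[343.  92.] [ 621.1 -136.    64.7   63.6   14.3]
[224.  81.] [ 468.6 -125.    63.9   64.9   35.8]
[464.  51.] [772.4 -84.6  12.5  79.7  21.9]
[148.   2.] [ 3.785e+02 -3.700e+01  2.800e+01  7.600e+00  3.000e-01]
[ 549.99422549 -249.14993549  300.21793378] 4.05
```

>>> carry_out --steps '[[[0,0,0],[0,-4.5,0],1],[[0,0,0],[0,-9,0],1],[[0,0,0],[0,-13.5,0],1],[[0,0,0],[0,-17,0],1],[[0,0,0],[0,-17,0],1]]'

```text
time_s: 4.55
eef_pos: [548.7, -423.7, 300.1]
eef_rot: [2.204, 2.239, -0.003]
wrist_force: [-0.4, -0.1, -0.3]
width: 88.1
grip_force: 0.0
```

```bash
python3 - <<'E'
from h import *
f=grab("wrist","pics/w3.png"); W=cloud(f)
for o in lids(f,W): print(*o)
print(robot.state()["eef_pos"],robot.state()["qpos"])
E
```

```text
[274. 114.] [ 533.  -337.2   63.3   63.7   23.2]
[ 549.83054543 -420.9967151   300.01410962] [ 0.12404049  0.52154324  0.67953397  1.44670722 -0.33168699  1.2907325
  0.84837305]
```

View pics/w3.png

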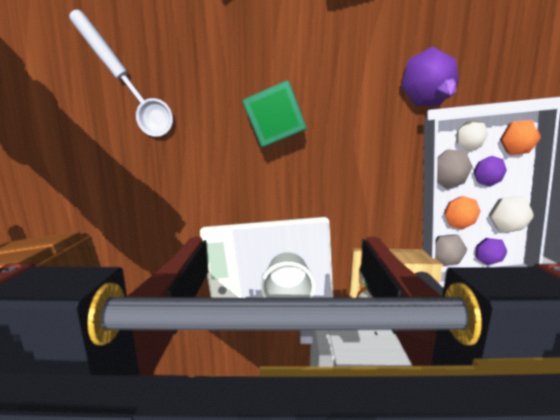

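Picture w3 shows only tin C, at (274,114), with the spoon, scale and amethyst well clear. The tins are:

| Tin | x, y (mm) | Yaw |
|---|---|---|
| A | (622, −136) | 14.3° |
| B | (469, −125) | 35.8° |
| C | (534, −335) | 23.2° |

I take C first. The commanded TCP is (549.4, −421.4, 300.7) with the closing line at 1°.

>>> carry_out --steps '[[[0,0,7],[-0.5,2.9,-2.5],1],[[0,0,14],[-1,5.8,-5],1],[[0,0,22],[-1.55,8.6,-8],1],[[0,0,22],[-1.55,8.6,-12.5],1],[[0,0,22],[-1.55,8.6,-17],1]]'

```text
time_s: 5.1
eef_pos: [536.5, -329.7, 130.2]
eef_rot: [1.722, 2.626, 0.006]
wrist_force: [-0.0, 0.7, -1.1]
width: 87.9
grip_force: 0.0
```

>>> carry_out --steps '[[[0,0,0],[0,0,-4],1],[[0,0,0],[0,0,-7.5],1],[[0,0,0],[0,0,-10],1],[[0,0,0],[0,0,-11.8],1],[[0,0,0],[0,0,-11.8],1]]'

```text
time_s: 5.6
eef_pos: [533.8, -331.7, 10.6]
eef_rot: [-1.726, -2.62, -0.002]
wrist_force: [-0.3, -0.2, -0.1]
width: 88.2
grip_force: 0.0
```

>>> carry_out --steps '[[[0,0,0],[0,0,0],0],[[0,0,0],[0,0,0],0],[[0,0,0],[0,0,0],0],[[0,0,0],[0,0,0],0],[[0,0,0],[0,0,0],0]]' --squeeze 30

```text
time_s: 6.1
eef_pos: [534.7, -335.9, 14.1]
eef_rot: [1.732, 2.618, 0.001]
wrist_force: [-1.1, 1.5, 7.5]
width: 65.8
grip_force: 30.0
```

>>> carry_out --steps '[[[0,0,0],[0,0,1],0],[[0,0,0],[0,0,3],0],[[0,0,0],[0,0,5],0],[[0,0,0],[0,0,5],0],[[0,0,0],[0,0,5],0]]'

```text
time_s: 6.6
eef_pos: [533.9, -335.2, 62.7]
eef_rot: [1.733, 2.62, 0.001]
wrist_force: [-0.8, 0.4, -3.0]
width: 66.1
grip_force: 30.0
```

>>> carry_out --steps '[[[0,0,0],[0,0,0],0],[[0,0,0],[0,0,0],0],[[0,0,0],[0,0,0],0]]'

```text
time_s: 6.9
eef_pos: [533.4, -335.2, 61.8]
eef_rot: [-1.733, -2.619, 0.0]
wrist_force: [0.5, 0.4, -3.3]
width: 65.7
grip_force: 30.0
```

>>> carry_out --steps '[[[0,0,0],[0,0,0],0]]'

```text
time_s: 7.0
eef_pos: [533.7, -335.3, 62.2]
eef_rot: [-1.733, -2.619, 0.0]
wrist_force: [0.6, -0.1, -3.0]
width: 65.5
grip_force: 30.0
```

About 3.1 N, or 0.32 kg: C is the soapstone, the middle one. I set it back and try A.

>>> carry_out --steps '[[[0,0,0],[0,0,-2],0],[[0,0,0],[0,0,-4],0],[[0,0,0],[0,0,-4.7],0],[[0,0,0],[0,0,-5],0],[[0,0,0],[0,0,-5],0]]'

```text
time_s: 7.5
eef_pos: [533.5, -335.2, 13.7]
eef_rot: [-1.733, -2.619, -0.001]
wrist_force: [-3.5, 1.9, 5.6]
width: 66.0
grip_force: 30.0
```

>>> carry_out --steps '[[[0,0,0],[0,0,0],1],[[0,0,0],[0,0,0],1],[[0,0,0],[0,0,0],1],[[0,0,0],[0,0,4],1],[[0,0,0],[0,0,8.5],1]]'

```text
time_s: 8.0
eef_pos: [532.9, -334.8, 97.2]
eef_rot: [-1.731, -2.617, 0.001]
wrist_force: [1.1, -0.4, 1.1]
width: 88.1
grip_force: 0.0
```

>>> carry_out --steps '[[[0,0,-2],[1.5,3.3,3],1],[[0,0,-4],[3.2,7.3,4],1],[[0,0,-6],[5,11.6,4],1],[[0,0,-8.7],[6.9,15.8,4],1],[[0,0,-8.7],[8.8,19.9,3],1]]'

```text
time_s: 8.5
eef_pos: [623.8, -134.8, 129.2]
eef_rot: [1.927, 2.478, 0.003]
wrist_force: [0.6, -0.3, 0.8]
width: 87.8
grip_force: 0.0
```

>>> carry_out --steps '[[[0,0,0],[0,0,-4],1],[[0,0,0],[0,0,-7.5],1],[[0,0,0],[0,0,-10],1],[[0,0,0],[0,0,-11.5],1],[[0,0,0],[0,0,-11.5],1]]'

```text
time_s: 9.0
eef_pos: [620.7, -136.3, 10.9]
eef_rot: [-1.925, -2.479, 0.003]
wrist_force: [0.4, -0.1, -0.0]
width: 87.5
grip_force: 0.0
```

>>> carry_out --steps '[[[0,0,0],[0,0,0],0],[[0,0,0],[0,0,0],0],[[0,0,0],[0,0,0],0],[[0,0,0],[0,0,0],0],[[0,0,0],[0,0,0],0]]'

```text
time_s: 9.5
eef_pos: [623.4, -136.6, 14.1]
eef_rot: [1.925, 2.479, 0.003]
wrist_force: [1.9, -0.6, 7.5]
width: 65.8
grip_force: 30.0
```

>>> carry_out --steps '[[[0,0,0],[0,0,1],0],[[0,0,0],[0,0,3],0],[[0,0,0],[0,0,5],0],[[0,0,0],[0,0,5],0],[[0,0,0],[0,0,5],0]]'

```text
time_s: 10.0
eef_pos: [621.3, -136.1, 62.3]
eef_rot: [-1.926, -2.481, 0.0]
wrist_force: [-0.7, -1.2, -5.8]
width: 66.0
grip_force: 30.0
```

>>> carry_out --steps '[[[0,0,0],[0,0,0],0],[[0,0,0],[0,0,0],0],[[0,0,0],[0,0,0],0]]'

```text
time_s: 10.3
eef_pos: [621.3, -136.3, 61.8]
eef_rot: [-1.926, -2.48, 0.001]
wrist_force: [-0.7, -0.4, -4.7]
width: 65.7
grip_force: 30.0
```

A lifts at about 5.3 N, so it's the hematite. I carry it to the bay at (578, 216), closing line turned to 0°.

>>> carry_out --steps '[[[0,0,0],[0,0,4],0],[[0,0,-2],[-0.3,2.5,7],0],[[0,0,-5],[-0.85,6.5,7],0],[[0,0,-8],[-1.4,11,7],0],[[0,0,-11],[-1.95,15.5,7],0]]'

```text
time_s: 10.8
eef_pos: [602.0, 19.8, 132.7]
eef_rot: [-2.16, -2.281, -0.0]
wrist_force: [1.3, -0.2, -5.2]
width: 65.7
grip_force: 30.0
```

>>> carry_out --steps '[[[0,0,-3.3],[-0.6,4.5,0],0],[[0,0,-3.3],[-1.2,9,0],0],[[0,0,-3.3],[-1.8,13.5,0],0],[[0,0,-3.3],[-2.3,17.5,0],0],[[0,0,-3.3],[-2.45,19.7,0],0]]'

```text
time_s: 11.3
eef_pos: [576.3, 220.8, 132.0]
eef_rot: [-2.213, -2.226, -0.0]
wrist_force: [0.2, 0.3, -5.6]
width: 65.9
grip_force: 30.0
```

>>> carry_out --steps '[[[0,0,0],[0,0,-1],0],[[0,0,0],[0,0,-2],0]]'

```text
time_s: 11.5
eef_pos: [577.7, 215.9, 111.9]
eef_rot: [2.219, 2.223, -0.0]
wrist_force: [-0.1, -0.2, -5.4]
width: 65.7
grip_force: 30.0
```

>>> carry_out --steps '[[[0,0,0],[0,0,-3.5],0],[[0,0,0],[0,0,-6.5],0],[[0,0,0],[0,0,-8.4],0],[[0,0,0],[0,0,-9.1],0],[[0,0,0],[0,0,-9.4],0]]'

```text
time_s: 12.0
eef_pos: [577.3, 213.2, 18.3]
eef_rot: [-2.223, -2.219, 0.005]
wrist_force: [-10.1, -5.0, 15.3]
width: 65.7
grip_force: 30.0
```

>>> carry_out --steps '[[[0,0,0],[0,0,-0.15],0],[[0,0,0],[0,0,-0.15],0]]'

```text
time_s: 12.2
eef_pos: [579.0, 214.6, 18.3]
eef_rot: [2.222, 2.219, 0.002]
wrist_force: [0.5, 0.5, -4.5]
width: 65.9
grip_force: 30.0
```

>>> carry_out --steps '[[[0,0,0],[0,0,-0.1],0],[[0,0,0],[0,0,-0.15],0],[[0,0,0],[0,0,-0.15],0]]'

```text
time_s: 12.5
eef_pos: [579.1, 215.1, 18.1]
eef_rot: [2.222, 2.221, 0.003]
wrist_force: [-5.5, -1.9, 12.3]
width: 66.0
grip_force: 30.0
```

>>> carry_out --steps '[[[0,0,0],[0,0,0.1],1],[[0,0,0],[0,0,0.1],1],[[0,0,0],[0,0,0.1],1],[[0,0,0],[0,0,3],1],[[0,0,0],[0,0,7.5],1]]'

```text
time_s: 13.0
eef_pos: [576.2, 215.2, 89.2]
eef_rot: [-2.22, -2.222, 0.007]
wrist_force: [0.6, 0.2, 0.5]
width: 87.7
grip_force: 0.0
```

>>> carry_out --steps '[[[0,0,0],[0,0,4.5],1],[[0,0,0],[0,0,9],1],[[0,0,0],[0,0,13.5],1],[[0,0,0],[0,0,16],1],[[0,0,0],[0,0,16],1]]'

```text
time_s: 13.5
eef_pos: [580.4, 216.1, 255.1]
eef_rot: [2.219, 2.22, 0.012]
wrist_force: [-0.4, -0.1, 1.2]
width: 87.7
grip_force: 0.0
```

```bash
python3 - <<'E'
from h import *
f=grab("wrist","pics/w4.png"); W=cloud(f); print(robot.state()["eef_pos"])
for o in lids(f,W,52,(42,64)): print("wrist",*o)
f=grab("top"); W=cloud(f)
for z,r in((52,(44,64)),(48,(38,60))):
    for o in lids(f,W,z,r): print("top",z,*o)
E
```

```text
[579.01212617 216.05003915 252.42179992]
wrist [330. 340.] [644.9   2.   38.7  45.5 -16.8]
wrist [226. 339.] [500.1   6.4  45.3  41.   25.8]
wrist [119. 264.] [364.3 114.1  42.6  45.6 -41.8]
wrist [282. 186.] [577.8 217.4  62.9  61.3  -0. ]
wrist [312.  67.] [611.9 352.4  27.4  32.  -43.9]
top 52 [209. 274.] [362.6 112.7  44.1  43.3 -42.8]
top 52 [258. 270.] [375.8 -10.8  45.9  44.7 -16.8]
top 52 [302. 235.] [ 467.9 -122.    61.6   61.9   35.3]
top 52 [253. 222.] [499.5   6.5  45.7  45.3  25.8]
top 52 [381. 211.] [ 535.  -331.2   56.5   63.2   23.4]
top 52 [174. 190.] [577.6 215.1  63.   61.6  -1.1]
top 52 [254. 170.] [635.7   7.2  45.5  25.2 -25. ]
top 52 [285.  84.] [863.9 -72.6 165.4 117.2 -43.3]
top 48 [209. 274.] [362.4 113.3  44.3  43.4 -42.8]
top 48 [258. 270.] [375.7 -10.6  46.1  44.8 -16.8]
top 48 [302. 235.] [ 468.  -122.2   61.9   62.2   35.3]
top 48 [253. 222.] [499.8   6.8  45.9  45.5  25.8]
top 48 [381. 212.] [ 534.3 -332.7   59.2   63.4   23.4]
top 48 [174. 190.] [578.2 215.7  63.3  62.7  -0. ]
top 48 [254. 170.] [636.5   7.5  45.7  25.3 -25. ]
top 48 [289.  85.] [865.6 -85.6 164.1  96.8  32.8]
```

View pics/w4.png

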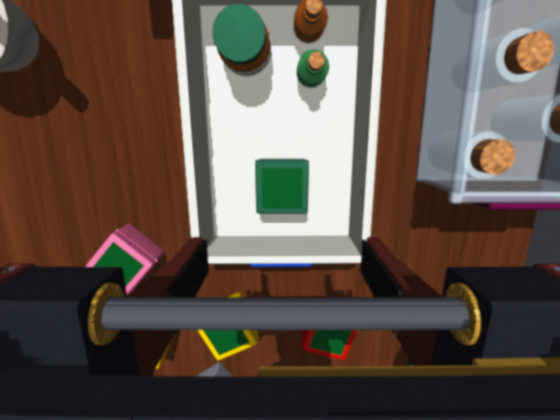

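Tin A stands square in the bay at (578, 216.5), visible at pixel (282,186). The same straight-above view over C will give its offset from the tool on the same footing.

>>> carry_out --steps '[[[0,0,5],[-0.4,-4.8,0],1],[[0,0,10],[-0.8,-9.6,0],1],[[0,0,15],[-1.2,-14.4,0],1],[[0,0,20],[-1.6,-19.2,0],1],[[0,0,23],[-2,-24,0],1]]'

```text
time_s: 14.1
eef_pos: [556.5, -26.0, 248.9]
eef_rot: [-1.727, -2.622, 0.003]
wrist_force: [0.6, 0.5, 0.6]
width: 88.1
grip_force: 0.0
```

>>> carry_out --steps '[[[0,0,0],[-0.4,-4.8,0],1],[[0,0,0],[-0.8,-9.6,0],1],[[0,0,0],[-1.2,-14.4,0],1],[[0,0,0],[-1.6,-19.2,0],1],[[0,0,0],[-2,-24,0],1]]'

```text
time_s: 14.6
eef_pos: [536.7, -265.6, 248.7]
eef_rot: [-1.731, -2.618, 0.001]
wrist_force: [0.6, 0.4, 0.2]
width: 87.5
grip_force: 0.0
```

>>> carry_out --steps '[[[0,0,0],[-0.3,-4.8,0],1],[[0,0,0],[-0.4,-7.1,0],1],[[0,0,0],[-0.4,-7.1,0],1],[[0,0,0],[-0.4,-7.1,0],1]]'

```text
time_s: 15.0
eef_pos: [533.3, -334.9, 248.8]
eef_rot: [-1.733, -2.617, 0.001]
wrist_force: [-0.1, 1.1, -0.5]
width: 87.8
grip_force: 0.0
```

```bash
python3 - <<'E'
from h import *
s=robot.state()
f=grab("wrist"); W=cloud(f); print(s["eef_pos"],s["time_s"])
for o in lids(f,W):
    d=o[1][:2]-s["eef_pos"][:2]; a=np.radians(23); print(*o,"along close, perp",d@[np.cos(a),np.sin(a)],d@[-np.sin(a),np.cos(a)])
E
```

```text
[ 533.25268024 -334.91642746  248.77795461] 15.0
[284. 187.] [ 531.8 -335.6   63.2   63.9   23. ] along close, perp -1.6042922772839423 -0.06162444774077422
[308.   9.] [ 482.6 -149.8   65.5   22.9   23. ] along close, perp 25.704712606163124 190.1921488453949
```

>>> carry_out --steps '[[[0,0,0],[0,0,-4.5],1],[[0,0,0],[0,0,-9],1],[[0,0,0],[0,0,-13],1],[[0,0,0],[0,0,-17],1],[[0,0,0],[0,0,-20],1]]'

```text
time_s: 15.55
eef_pos: [533.8, -331.9, 47.6]
eef_rot: [-1.727, -2.62, -0.001]
wrist_force: [-0.3, 0.7, 0.0]
width: 87.8
grip_force: 0.0
```

>>> carry_out --steps '[[[0,0,0],[0,0,-2],1],[[0,0,0],[0,0,-3.5],1],[[0,0,0],[0,0,-3.8],1],[[0,0,0],[0,0,-3.8],1],[[0,0,0],[0,0,-3.8],0]]'

```text
time_s: 16.05
eef_pos: [534.8, -335.6, 13.8]
eef_rot: [1.732, 2.619, 0.0]
wrist_force: [-0.6, -0.1, 0.3]
width: 83.3
grip_force: 0.0
```

>>> carry_out --steps '[[[0,0,0],[0,0,0],0],[[0,0,0],[0,0,0],0],[[0,0,0],[0,0,0],0],[[0,0,0],[0,0,0],0],[[0,0,0],[0,0,1],0]]'

```text
time_s: 16.55
eef_pos: [533.0, -334.7, 21.8]
eef_rot: [-1.732, -2.618, 0.0]
wrist_force: [0.1, -0.2, -4.1]
width: 65.7
grip_force: 30.0
```

>>> carry_out --steps '[[[0,0,0],[0,0,4.5],0],[[0,0,0],[0,0,9],0],[[0,0,0],[0,0,13],0],[[0,0,0],[0,0,15],0],[[0,0,0],[0,0,15],0]]'

```text
time_s: 17.05
eef_pos: [535.2, -336.6, 176.0]
eef_rot: [1.731, 2.615, 0.002]
wrist_force: [-0.3, -0.4, -3.3]
width: 65.7
grip_force: 30.0
```

>>> carry_out --steps '[[[0,0,0],[0.3,3,0],0],[[0,0,-4],[0.7,7.5,0],0],[[0,0,-8],[1.1,12,0],0],[[0,0,-12],[1.5,16.8,0],0],[[0,0,-16],[1.9,21.6,0],0]]'

```text
time_s: 17.55
eef_pos: [551.5, -117.3, 170.9]
eef_rot: [-2.083, -2.348, 0.003]
wrist_force: [0.1, -0.0, -2.8]
width: 66.0
grip_force: 30.0
```

>>> carry_out --steps '[[[0,0,-4],[0.4,4.8,0],0],[[0,0,-7],[0.8,9.6,0],0],[[0,0,-7],[1.2,14.4,0],0],[[0,0,-7],[1.6,19.2,0],0],[[0,0,-7],[2,24,0],0]]'

```text
time_s: 18.05
eef_pos: [571.4, 122.5, 170.9]
eef_rot: [-2.22, -2.221, 0.004]
wrist_force: [1.4, -1.2, -3.8]
width: 66.2
grip_force: 30.0
```

>>> carry_out --steps '[[[0,0,0],[0.3,4.5,0],0],[[0,0,0],[0.5,8,0],0],[[0,0,0],[0.5,9.6,0],0],[[0,0,0],[0.5,9.6,-1],0],[[0,0,0],[0.5,9.6,-3],0]]'

```text
time_s: 18.55
eef_pos: [578.3, 214.8, 142.2]
eef_rot: [2.221, 2.22, 0.0]
wrist_force: [0.8, 0.1, -4.0]
width: 65.6
grip_force: 30.0
```

>>> carry_out --steps '[[[0,0,0],[0,0,-3],0],[[0,0,0],[0,0,-5.5],0],[[0,0,0],[0,0,-6.8],0],[[0,0,0],[0,0,-7.2],0],[[0,0,0],[0,0,-7.3],0]]'

```text
time_s: 19.05
eef_pos: [578.1, 215.2, 69.6]
eef_rot: [2.222, 2.22, -0.001]
wrist_force: [0.2, -0.6, -3.0]
width: 65.6
grip_force: 30.0
```

>>> carry_out --steps '[[[0,0,0],[0,0,-0.1],0],[[0,0,0],[0,0,-0.2],0],[[0,0,0],[0,0,-0.2],0]]'

```text
time_s: 19.35
eef_pos: [578.3, 216.8, 68.3]
eef_rot: [2.22, 2.222, 0.002]
wrist_force: [-1.0, 1.0, -2.7]
width: 65.8
grip_force: 30.0
```

>>> carry_out --steps '[[[0,0,0],[0,0,-0.1],0],[[0,0,0],[0,0,-0.2],0],[[0,0,0],[0,0,-0.2],0]]'

```text
time_s: 19.65
eef_pos: [577.8, 216.6, 65.6]
eef_rot: [-2.221, -2.222, 0.0]
wrist_force: [-1.1, 0.1, -3.0]
width: 65.8
grip_force: 30.0
```

>>> carry_out --steps '[[[0,0,0],[0,0,-0.1],0],[[0,0,0],[0,0,-0.1],0]]'

```text
time_s: 19.85
eef_pos: [577.9, 216.6, 65.5]
eef_rot: [-2.22, -2.221, -0.0]
wrist_force: [-3.5, -0.3, 5.2]
width: 66.0
grip_force: 30.0
```

Contact at a commanded z of 64.7 with light pressure. I release, rise and look from the same relative height.

>>> carry_out --steps '[[[0,0,0],[0,0,0],1],[[0,0,0],[0,0,0],1],[[0,0,0],[0,0,0],1],[[0,0,0],[0,0,3],1],[[0,0,0],[0,0,7.5],1]]'

```text
time_s: 20.35
eef_pos: [576.2, 216.1, 138.2]
eef_rot: [-2.22, -2.221, 0.008]
wrist_force: [0.4, 1.2, 1.2]
width: 88.0
grip_force: 0.0
```

>>> carry_out --steps '[[[0,0,0],[0,0,4.5],1],[[0,0,0],[0,0,9],1],[[0,0,0],[0,0,13],1],[[0,0,0],[0,0,16],1],[[0,0,0],[0,0,16],1]]'

```text
time_s: 20.85
eef_pos: [580.4, 216.7, 304.3]
eef_rot: [2.22, 2.22, 0.012]
wrist_force: [0.3, 0.6, 0.3]
width: 88.0
grip_force: 0.0
```

```bash
python3 - <<'E'
from h import *
f=grab("wrist","pics/w5.png"); W=cloud(f); print(robot.state()["eef_pos"],robot.state()["time_s"])
for o in lids(f,W,100,(90,110)): print("wrist",*o)
for n in("top","scene"):
    f=grab(n,f"pics/{n}5.png"); W=cloud(f)
    for o in lids(f,W,100,(90,112)): print(n,*o)
E
```

```text
[579.06298501 216.70018571 301.69141694] 20.9
wrist [281. 186.] [ 5.767e+02  2.182e+02  6.430e+01  6.100e+01 -1.000e-01]
top [169. 188.] [576.5 215.4  63.1  62.   -1. ]
scene [350. 146.] [584.8 208.3  64.2  72.4   1.1]
```

View pics/w5.png

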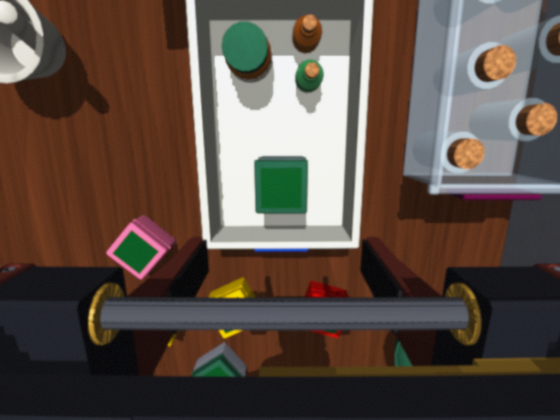

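C sits square on A (pixel (281,186), the same offset within 1 mm). Now B.

>>> carry_out --steps '[[[0,0,7],[-1.37,-4.3,-0.6],1],[[0,0,14],[-2.74,-8.6,-1.2],1],[[0,0,21],[-4.11,-12.9,-1.8],1],[[0,0,28],[-5.48,-17.2,-2.4],1],[[0,0,35.5],[-6.85,-21.5,-3],1]]'

```text
time_s: 21.5
eef_pos: [507.6, 0.1, 268.0]
eef_rot: [-1.429, -2.796, 0.003]
wrist_force: [0.1, -1.0, 0.4]
width: 87.2
grip_force: 0.0
```

>>> carry_out --steps '[[[0,0,0],[-1.4,-4.3,-0.6],1],[[0,0,0],[-2.8,-8.6,-1.2],1],[[0,0,0],[-4.1,-12.65,-1.9],1],[[0,0,0],[-4.1,-12.65,-1.9],1],[[0,0,0],[-4.1,-12.65,-1.9],1]]'

```text
time_s: 22.0
eef_pos: [467.3, -125.4, 249.6]
eef_rot: [-1.44, -2.79, 0.001]
wrist_force: [0.5, 0.4, 0.5]
width: 87.9
grip_force: 0.0
```

```bash
python3 - <<'E'
from h import *
s=robot.state()
f=grab("wrist"); W=cloud(f); print(s["eef_pos"],s["time_s"])
for o in lids(f,W):
    d=o[1][:2]-s["eef_pos"][:2]; a=np.radians(35.5); print(*o,"along close, perp",d@[np.cos(a),np.sin(a)],d@[-np.sin(a),np.cos(a)])
E
```

```text
[ 467.26790493 -125.38606015  249.57256029] 22.0
[524. 258.] [773.5 -19.1  51.2   9.8 -29.1] along close, perp 311.0289301000951 -91.3007517873333
[466. 188.] [646.6   2.1  46.6  46.3 -17.1] along close, perp 220.02857348175013 -0.3502977184610879
[286. 186.] [ 466.5 -123.    63.1   63.8   35.4] along close, perp 0.7604288663384626 2.388453258703642
[375. 112.] [498.7   5.6  46.7  46.8  26.5] along close, perp 101.65334866183878 88.38507374543404
[277.  57.] [374.5 -12.6  46.5  47.  -17.1] along close, perp -10.028592511955155 145.69147841064773
[532.  17.] [575.  181.8  10.9  65.3  -0. ] along close, perp 266.09022350869355 187.52459255907277
```

>>> carry_out --steps '[[[0,0,0],[0,0,-4.5],1],[[0,0,0],[0,0,-9],1],[[0,0,0],[0,0,-13],1],[[0,0,0],[0,0,-17],1],[[0,0,0],[0,0,-20],1]]'

```text
time_s: 22.55
eef_pos: [467.7, -122.8, 47.6]
eef_rot: [-1.432, -2.793, 0.002]
wrist_force: [-0.0, 1.0, -0.4]
width: 87.7
grip_force: 0.0
```

>>> carry_out --steps '[[[0,0,0],[0,0,-2],1],[[0,0,0],[0,0,-3.5],1],[[0,0,0],[0,0,-3.8],1],[[0,0,0],[0,0,-3.8],1],[[0,0,0],[0,0,-3.8],0]]'

```text
time_s: 23.05
eef_pos: [469.1, -124.4, 13.1]
eef_rot: [1.436, 2.794, 0.001]
wrist_force: [0.4, 0.4, 0.6]
width: 83.1
grip_force: 0.0
```

>>> carry_out --steps '[[[0,0,0],[0,0,0],0],[[0,0,0],[0,0,0],0],[[0,0,0],[0,0,0],0],[[0,0,0],[0,0,0],0],[[0,0,0],[0,0,1],0]]'

```text
time_s: 23.55
eef_pos: [467.8, -124.8, 22.5]
eef_rot: [-1.437, -2.792, 0.001]
wrist_force: [0.5, -0.2, -1.5]
width: 65.8
grip_force: 30.0
```

>>> carry_out --steps '[[[0,0,0],[0,0,4.5],0],[[0,0,0],[0,0,9],0],[[0,0,0],[0,0,13.5],0],[[0,0,0],[0,0,17],0],[[0,0,0],[0,0,17],0]]'

```text
time_s: 24.05
eef_pos: [470.8, -125.8, 196.9]
eef_rot: [1.436, 2.787, 0.007]
wrist_force: [0.6, 0.1, -1.4]
width: 66.1
grip_force: 30.0
```

>>> carry_out --steps '[[[0,0,0],[0,0,1],0],[[0,0,0],[0,0,1],0]]'

```text
time_s: 24.25
eef_pos: [468.1, -124.8, 202.8]
eef_rot: [-1.438, -2.793, -0.0]
wrist_force: [0.5, -0.5, -1.7]
width: 66.1
grip_force: 30.0
```

B weighs about 1.4 N, so it's the cork. To the top of the stack.

>>> carry_out --steps '[[[0,0,-7],[1,3.3,0],0],[[0,0,-14],[2.4,7.6,0],0],[[0,0,-21],[3.8,12,0],0],[[0,0,-28],[5.2,16.4,0],0],[[0,0,-35.5],[6.6,20.8,0],0]]'

```text
time_s: 24.75
eef_pos: [533.8, 84.6, 201.3]
eef_rot: [-2.226, -2.215, 0.004]
wrist_force: [0.8, 0.4, -0.8]
width: 65.8
grip_force: 30.0
```

>>> carry_out --steps '[[[0,0,0],[1.4,4.4,0],0],[[0,0,0],[2.8,8.8,0],0],[[0,0,0],[4,12,0],0],[[0,0,0],[4.35,13.3,0],0],[[0,0,0],[4.35,13.3,-1],0]]'

```text
time_s: 25.25
eef_pos: [578.2, 217.7, 191.6]
eef_rot: [2.217, 2.225, -0.001]
wrist_force: [-0.3, 0.1, -0.5]
width: 66.0
grip_force: 30.0
```

>>> carry_out --steps '[[[0,0,0],[0,0,-3],0],[[0,0,0],[0,0,-5.5],0],[[0,0,0],[0,0,-7],0],[[0,0,0],[0,0,-7.5],0],[[0,0,0],[0,0,-7.5],0]]'

```text
time_s: 25.75
eef_pos: [577.7, 214.7, 117.3]
eef_rot: [-2.223, -2.22, 0.002]
wrist_force: [0.1, 0.2, -0.3]
width: 65.8
grip_force: 30.0
```

>>> carry_out --steps '[[[0,0,0],[0,0,-0.1],0],[[0,0,0],[0,0,-0.2],0],[[0,0,0],[0,0,-0.3],0],[[0,0,0],[0,0,-0.3],0]]'

```text
time_s: 26.15
eef_pos: [578.1, 216.3, 115.0]
eef_rot: [2.22, 2.222, 0.001]
wrist_force: [0.2, 0.2, -1.8]
width: 65.9
grip_force: 30.0
```

>>> carry_out --steps '[[[0,0,0],[0,0,-0.1],0],[[0,0,0],[0,0,-0.1],0],[[0,0,0],[0,0,-0.1],0]]'

```text
time_s: 26.45
eef_pos: [577.9, 216.1, 113.7]
eef_rot: [2.221, 2.222, -0.0]
wrist_force: [0.2, 0.1, -1.7]
width: 66.3
grip_force: 30.0
```

>>> carry_out --steps '[[[0,0,0],[0,0,-0.05],0],[[0,0,0],[0,0,-0.1],0],[[0,0,0],[0,0,-0.1],0]]'

```text
time_s: 26.75
eef_pos: [578.1, 216.1, 113.4]
eef_rot: [-2.221, -2.222, -0.001]
wrist_force: [-2.3, 0.2, 6.2]
width: 65.6
grip_force: 30.0
```

Contact. Release, rise, check.

>>> carry_out --steps '[[[0,0,0],[0,0,0],1],[[0,0,0],[0,0,0],1],[[0,0,0],[0,0,0],1],[[0,0,0],[0,0,3],1],[[0,0,0],[0,0,7.5],1]]'

```text
time_s: 27.25
eef_pos: [576.1, 215.7, 186.2]
eef_rot: [-2.22, -2.221, 0.008]
wrist_force: [0.7, 0.4, 0.5]
width: 87.8
grip_force: 0.0
```

>>> carry_out --steps '[[[0,0,0],[0,0,4.5],1],[[0,0,0],[0,0,9],1],[[0,0,0],[0,0,13],1],[[0,0,0],[0,0,16],1],[[0,0,0],[0,0,16],1]]'

```text
time_s: 27.75
eef_pos: [580.1, 215.9, 352.1]
eef_rot: [2.219, 2.22, 0.011]
wrist_force: [-0.7, -0.7, 0.1]
width: 87.9
grip_force: 0.0
```

```bash
python3 - <<'E'
from h import *
f=grab("wrist","pics/w6.png"); W=cloud(f); print(robot.state()["eef_pos"],robot.state()["time_s"])
for o in lids(f,W,148,(138,158)): print("wrist",*o)
f=grab("top"); W=cloud(f)
for o in lids(f,W,148,(138,160)): print("top",*o)
g=grab("scene"); c=g["frame"][90:220,270:430]; cv2.imwrite("pics/fin.png",cv2.resize(c,None,fx=4,fy=4,interpolation=cv2.INTER_CUBIC))
E
```

```text
[578.92263301 216.01021408 349.49497237] 27.8
wrist [281. 185.] [576.8 218.1  63.   61.1  -0. ]
top [164. 184.] [576.6 215.3  63.8  62.6  -0.6]
```

View pics/fin.png

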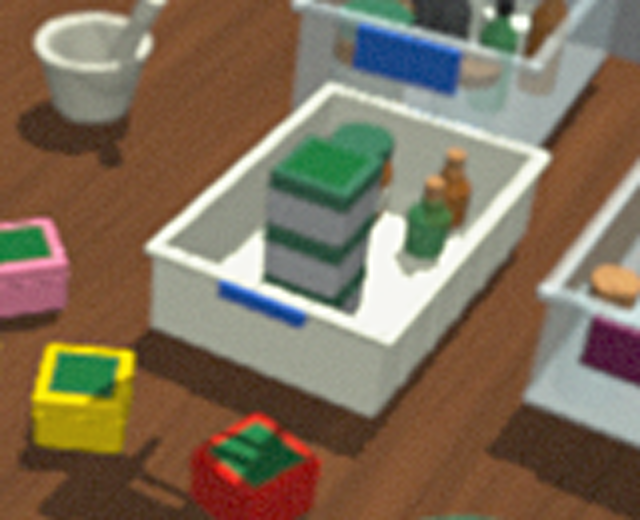

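The final view shows the three tins stacked flush at crop (320,220), with the jar, phials and decoys untouched. Wrist and top views put all three lids within 1 mm of each other.

```bash
python3 -c "
from plant import close_job
print(close_job())"
```

```text
the job is handed in; nothing more can be done
None
```

The three tins are stacked squarely in the crate's empty half (hematite at the bottom, soapstone in the middle, cork on top), each set down by hand, and the job is handed in at about 28 s; `close_job` returned no verdict.

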